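Clip the parts caddy onto the bench post

TASK

Slide the blue parts caddy along the counter, keeping it flat on the surface, until the sprung clip on its front snaps fully home round the steel bench post with its jaw shut again. Steer it between the things standing about and leave them where they are, undisturbed.

Things in the scene. Friction and masses are not known exactly. Their poses are not given: they have to be found in the camera images.
- caddy: Weighted blue parts caddy, loose on the counter, about 0.6 kg: block 120 x 120 mm in plan, 43 mm high, upright flat sides, too wide to grasp across. Origin at the centre of its underside, z up, +x to its front, which bears the steel clip. Its top has pockets 13 mm deep (rim 10 mm wide) with two bearings and a spark plug fixed in them, none above 55 mm.
- clip_seat (a point): Centre of the clip's seat, 96 mm ahead of the caddy's origin, 24 mm above its underside; axes as the caddy's. Fully home, the post's axis stands here (from any direction round the post). The clip spans heights 8 to 42 mm and flares into a mouth about 60 mm wide, 143 mm ahead of the caddy's origin: fixed jaw at +y, sprung jaw at -y. It takes the post within 12 mm of the middle
- jaw (a joint): Hinge of the sprung jaw: 0 = shut, grows as it is forced open (outwards, to the caddy's -y), end stop at 0.6 rad; the post passes at about 0.15 rad with a push of about 10 N on the caddy, then the jaw springs shut behind it
- bench_post: Upright steel post fixed to the counter: 18 mm diameter, 70 mm high, on a round flange 54 mm in diameter and 6 mm high. Origin on its axis at the counter
- post_mid (a point): Point on the post's axis 24 mm above the counter, the height of the clip
- oil_filter_a: White oil filter, 75 mm diameter, 87 mm high, standing loose on one side of the way to the post (sides swap with part_box_d); bystander. Origin at the centre of its underside
- part_box_d: Brown and white cardboard part box with a red band, 67 x 66 x 56 mm, standing loose on the other side of the way to the post; bystander. Origin at the centre of its underside
- trimmer_spool: Trimmer line spool with black flanges and orange line, 90 mm diameter, 36 mm high, lying flat and loose towards the back of the counter; bystander. Origin at the centre of its underside
- bin_small_b: Red hopper bin, 144 x 110 x 72 mm, loose, beyond the post at the back left; bystander. Origin at the centre of its underside
- oil_filter_b: Orange oil filter, 75 mm diameter, 87 mm high, standing loose at the back right; bystander. Origin at the centre of its underside
- belt_coil_b: Blue v-belt ring, 153 mm diameter, 12 mm high, lying loose at the left front; bystander. Origin at the centre of its underside
- air_filter: Flat black panel air filter, 100 x 130 x 34 mm, lying loose at the far left; bystander. Origin at the centre of its underside
Mind the look-alikes: they are no part of the job. Leave any black or turquoise look-alike of the bench_post alone.

How it is judged:
By the outcome, as a careful person would: the job done as asked, in the order asked, and still so for the second after the job is handed in, with the robot touching nothing.
It also fails if it takes over 67 s, if anything falls off the work surface, if the arm or the gripper's body presses on something with over 40 N, if the wrist force passes 120 N, or if a joint passes its speed limit or range.

ROBOT

A 6-joint arm with a two-finger parallel gripper is mounted at the origin on a cart in front of the work surface, level with it; the furniture and walls round the work are solid. World frame = base frame: x ahead of the robot, y to its left, z up, the work surface at z = 0. Lengths are in mm, angles in degrees, forces in N, time in s.
With the tool pointing down it reaches from about 350 to 850 mm from the base axis. Payload 8.1 kg.
Tool frame: the origin (TCP) lies at the very end of the fingers, on their centre line; the grasp point (between the pads) lies 19 mm behind it (tcp_to_grasp is the distance from the TCP to the grasp point, in mm); z points along the fingers, x is the direction in which the jaws open and shut, and the axes are right-handed (so a half turn about z gives the same grasp; the last joint's range is limited). The gripper opens to 85 mm and grips with 20 to 120 N. Pads are 22 mm wide; open, the fingers measure 114 mm over their backs; the gripper's body (76 mm by 85 mm) begins 54 mm behind the grasp point. The pads swing forward as they close: fully open they stand 13 mm farther back than shut.
Start: joints at [71.769, 7.471, 85.268, -0, 87.261, -4.893], TCP at [138.399, 583.824, 231.292] pointing down, gripper open.
Joint ranges: [-169.43, 169.43], [-51.17, 129.36], [1.28, 143.12], [-76.62, 256.62], [0, 156.53], [-152.29, 152.29]. Speed limits (degrees/s): [136.94, 136.94, 159.86, 180, 180, 180].

INTERFACE

Orientations are given as [roll, pitch, yaw] about the fixed x, y, z axes, in that order (R = Rz(yaw) Ry(pitch) Rx(roll)).
In Python, from bench import * gives the robot as it stands. The module is installed in compiled form; this text tells all that it offers.
- The arm moves only by the tool apply_moves, never from a script. Its argument "targets" is text: rows parted by semicolons, each of 7 numbers parted by spaces: the turn, a rotation vector about the tool's x, y, z in rad, then the shift along the tool's x, y, z in cm, then the finger opening in cm, from 0 to 8.54. A call has exactly 5 rows; each row is the pose to reach, as a shift and turn from the pose commanded when the call began, along the tool's axes at that moment; what a row does not reach only later rows make up. A row lasts 1/10 s, in which the tool goes at most 50 mm and 8.59 degrees, less where a joint would pass 70% of its speed; a pose out of reach is approached as far as the arm can. A call with a gripper value outside its range is refused whole. The fingers move at their own pace and stop on an object; "force" is the grip in N (left out, the last holds). Time passes only in rows, so rows that repeat a pose let the fingers close, or fill a call up. It gives the time, the measured TCP pose, the force and the opening at its end, in the units of the state.
- sense(): the state, without advancing time (a new reading comes with each control period).
- snapshot(name): name is "scene" or "top"; returns the picture (384x512x3 uint8, red, green, blue); there is no depth.
- camera_model(name): a dict with "fx", "fy", "cx", "cy" (pixels), "position" and "attitude" of the camera in the world. Camera axes: x right, y up, looking along -z (the intrinsics and any distortion apply to the point x, -y, -z); pixel columns grow to the right and rows downward; lengths in mm; the calibration is good to about 2 mm. A picture is of the moment at which its call begins. camera_model takes no time and is no camera call.
- hand_in(): hands the job in, once; it reports no verdict.
Trained networks look in the newest picture that a camera, given by its name, has taken for a name from the list of things; names that differ only in an ending like _2 or _b are one class to them, and where a whole thing is asked for, a point or a joint stands for the part that bears it (a point fixed in the world has none). Each returns a list of dicts, best first, with "confidence" (0 to 1); they miss things now and then, are a little off and sometimes report something else, mostly with a low value. They report only what shows in the picture. A call takes as long as a camera call. They do not tell look-alikes from the thing itself.
- recognise(camera, query): "at" ([row, column] in pixels, amid what is visible of it).
- place_of(camera, query): "at" ([row, column] in pixels: a listed point, or the origin of a listed thing).
The state is a dict: "time": time; "joint_pos": joint angles; "qd": joint speeds; "joint_efforts": joint torques, N m; "tool_pos": TCP position; "tcp_rot": TCP orientation; "ft_force": force on the tool from outside, world axes, zero at the start; "wrist_torque": the same for the moment, N m; "finger_gap": finger opening in mm.
Only numpy, scipy, OpenCV 4.12 (cv2) and the standard library are available. Lean on these libraries where they do the work, as an engineer would, in place of code of your own. Each camera call takes 0.05 s, during which the arm holds its last target. There are 200 camera calls.

## Working session

There is one attempt and no reset: what is moved stays moved. The work goes in short steps, Python scripts to look and compute and a tool call to move; the robot and the scene stay as the last step left them, time stands still between calls to the robot, and variables do not carry over. Pictures are saved under pics/ and viewed, about 8 in all and at most 12, crops included, and the job is handed in when it is done.

Besides the shell and the picture viewer there is one more tool, called in YAML: its name, and indented under it one key for each argument. apply_moves: Moves the arm, as the interface text tells. Its arguments: {"type":"object","properties":{"targets":{"type":"string"},"force":{"type":"number"}},"required":["targets"]}

```bash
mkdir -p pics
cat > h.py <<'E'
from bench import *
import numpy as np, cv2
from scipy.spatial.transform import Rotation as R
def ray(cam,rc):
    m=camera_model(cam); A=np.array(m["attitude"],float)
    Rm=A if A.shape==(3,3) else R.from_euler('xyz',A,degrees=True).as_matrix()
    d=m.get("distortion"); 
    x=(rc[1]-m["cx"])/m["fx"]; y=(rc[0]-m["cy"])/m["fy"]
    return np.array(m["position"],float), Rm@np.array([x,-y,-1])
def at(cam,rc,z):
    p,d=ray(cam,rc); return p+d*(z-p[2])/d[2]
def pix(cam,P):
    m=camera_model(cam); A=np.array(m["attitude"],float)
    Rm=A if A.shape==(3,3) else R.from_euler('xyz',A,degrees=True).as_matrix()
    c=Rm.T@(np.array(P,float)-np.array(m["position"]))
    return [m["cy"]+m["fy"]*c[1]/c[2], m["cx"]-m["fx"]*c[0]/c[2]]
def snap(cam,name=None):
    im=snapshot(cam)
    if name: cv2.imwrite(f"pics/{name}.png",im[:,:,::-1])
    return im
E
python3 - <<'E'
from h import *
np.set_printoptions(precision=1,suppress=True)
print(sense())
for c in("scene","top"):
    print(c,camera_model(c)); snap(c,c+"0")
    for q in["caddy","bench_post","oil_filter_a","part_box_d","trimmer_spool","bin_small_b","belt_coil_b","air_filter"]:
        print(q,[(np.round(d["at"]),round(d["confidence"],2),at(c,d["at"],0)[:2]) for d in place_of(c,q)])
    for q in ["clip_seat","post_mid"]:
        print(q,[(np.round(d["at"]),round(d["confidence"],2),at(c,d["at"],24)[:2]) for d in place_of(c,q)])
E
```

```text
{'time': 0.0, 'joint_pos': array([71.8,  7.5, 85.3, -0. , 87.3, -4.9]), 'qd': array([-0. , -0. , -0.1, -0. , -0.1,  0. ]), 'joint_efforts': array([  0. , -56.9, -50.1,   0. ,   0. ,   0. ]), 'tool_pos': array([138.2, 583.3, 230.2]), 'tcp_rot': array([-180. ,    0.1,   76.7]), 'ft_force': array([-0.2,  0.1, -0.2]), 'wrist_torque': array([0.1, 0.1, 0. ]), 'finger_gap': 85.60632073516426}
scene {'fx': 420.55861674245864, 'fy': 420.55861674245864, 'cx': 257.1162127376866, 'cy': 188.46159626941818, 'position': array([-168.8, -883.6, 1012.9]), 'attitude': array([ 51.5,   1.2, -37.2])}
caddy [(array([232., 289.]), 0.88, array([ 524. , -114.8]))]
bench_post [(array([167., 223.]), 0.59, array([562.8, 348. ])), (array([170., 265.]), 0.55, array([683.8, 223.1])), (array([184., 237.]), 0.49, array([542.4, 219.3])), (array([193., 210.]), 0.46, array([428.3, 236.4]))]
oil_filter_a [(array([219., 218.]), 0.95, array([369.8,  94.4])), (array([231., 288.]), 0.63, array([ 525.3, -106.4])), (array([259., 381.]), 0.61, array([ 673.7, -386.8]))]
part_box_d [(array([179., 289.]), 0.91, array([721.4, 113.6
[... 1200 characters left out ...]
[(array([157., 397.]), 0.68, array([ 671.6, -399.5])), (array([149., 244.]), 0.67, array([712.4, 111.7])), (array([206., 211.]), 0.65, array([520.8, 223.1]))]
trimmer_spool [(array([149., 297.]), 0.87, array([708.8, -65.5]))]
bin_small_b [(array([149., 180.]), 0.9, array([715.4, 327.9]))]
belt_coil_b []
air_filter [(array([235., 114.]), 0.57, array([432.4, 539.6]))]
clip_seat [(array([232., 115.]), 0.67, array([438.9, 525.6])), (array([201., 282.]), 0.56, array([528.4,  -9.1]))]
post_mid [(array([192., 172.]), 0.55, array([567. , 346.9])), (array([204., 205.]), 0.53, array([525. , 240.8])), (array([160., 211.]), 0.5, array([670.7, 219.6])), (array([149., 177.]), 0.34, array([708.9, 332.4]))]
```

Run:
```python
import cv2
for c,r in(("top",(120,320,90,440)),("scene",(130,300,140,420))):
    im=cv2.imread(f"pics/{c}0.png")[r[0]:r[1],r[2]:r[3]]
    cv2.imwrite(f"pics/{c}0c.png",cv2.resize(im,None,fx=2.25,fy=2.25,interpolation=cv2.INTER_CUBIC))
```

```text
(no output)
```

View pics/top0c.png

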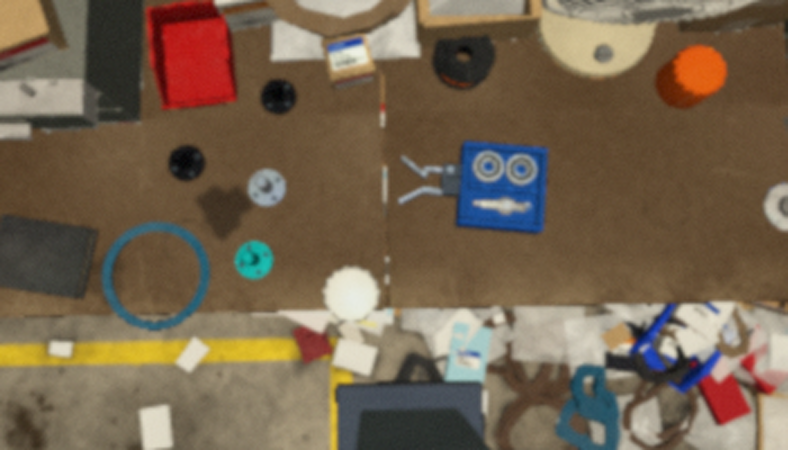

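View pics/scene0c.png

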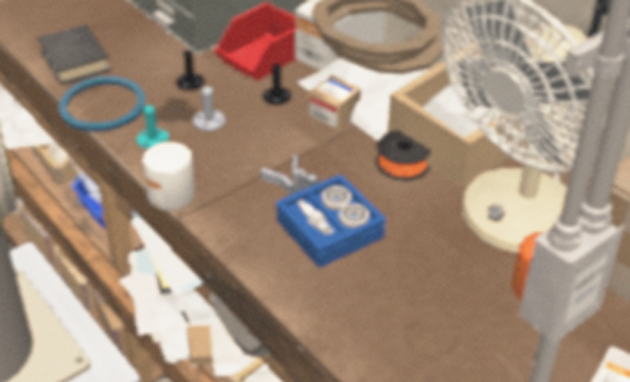

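Four post-like things show in the top image (row, col): steel grey with flange (204,208), black (191,172), black (163,211), turquoise (235,203). I choose the grey steel one at (204,208), about (525,234) mm, and the scene crop confirms it is the only grey one. The white filter stands at about (371,103) and the box at about (712,113), so the way between them is wide. Next I measure the caddy's pose precisely.

```bash
cat >> h.py <<'E'
from scipy.optimize import minimize
def blue(im,c,P):
    hsv=cv2.cvtColor(im,cv2.COLOR_RGB2HSV)
    m=cv2.inRange(hsv,(100,120,50),(125,255,255))
    r=pix(c,P); w=np.zeros_like(m); cv2.circle(w,(int(r[1]),int(r[0])),50,255,-1); m&=w
    n,l,s,_=cv2.connectedComponentsWithStats(m); k=1+np.argmax(s[1:,4])
    h=cv2.convexHull(np.argwhere(l==k)[:,::-1].astype(np.int32))
    o=np.zeros_like(m); cv2.fillConvexPoly(o,h,255); return o
def fit(masks,x0):
    S=8
    def cost(v,full=False):
        t=np.radians(v[2]); out=[]
        for c,m in masks.items():
            p=[]
            for z in(0,43):
                for a,b in((60,60),(60,-60),(-60,60),(-60,-60)):
                    p.append(pix(c,[v[0]+a*np.cos(t)-b*np.sin(t),v[1]+a*np.sin(t)+b*np.cos(t),z])[::-1])
            h=cv2.convexHull(np.array(p,np.float32)); o=np.zeros_like(m)
            cv2.fillConvexPoly(o,np.round(h*16).astype(np.int32),255,cv2.LINE_8,4)
            out.append((np.sum((o>0)^(m>0)))/np.sum(m>0))
        return out if full else sum(out)
    x0=np.array(x0,float)
    s=x0+np.array([[0,0,0],[15,0,0],[0,15,0],[0,0,8]])
    r=minimize(cost,x0,method="Nelder-Mead",options=dict(initial_simplex=s,xatol=.05,fatol=1e-4))
    r=minimize(cost,r.x,method="Nelder-Mead",options=dict(initial_simplex=r.x+np.array([[0,0,0],[-6,0,0],[0,-6,0],[0,0,-4]]),xatol=.05,fatol=1e-4))
    return np.round(r.x,1),np.round(cost(r.x,True),3)
def caddy(x0,name=None):
    M={}
    for c in("scene","top"):
        M[c]=blue(snap(c,name and name+c),c,[x0[0],x0[1],30])
    for c in M: print(c,fit({c:M[c]},x0))
    v=fit(M,x0); print("both",v); return v[0]
E
python3 - <<'E'
from h import *
v=caddy([519,-110,90])
t=np.radians(v[2]); d=np.array([np.cos(t),np.sin(t)])
seat=v[:2]+96*d; print("seat",seat)
# steel post: grey pixels check: post top (z=70) & flange
for c in("top","scene"):
    print(c,[at(c,q["at"],24)[:2].round(1) for q in place_of(c,"post_mid")], [at(c,q["at"],24)[:2].round(1) for q in place_of(c,"clip_seat")])
im=cv2.imread("pics/top0.png"); r=pix("top",[525,234,0]); r=[int(a) for a in r]
a=cv2.resize(im[r[0]-25:r[0]+25,r[1]-30:r[1]+30],None,fx=8,fy=8,interpolation=cv2.INTER_CUBIC)
im=cv2.imread("pics/scene0.png"); s=[int(a) for a in pix("scene",[525,234,30])]
b=cv2.resize(im[s[0]-25:s[0]+25,s[1]-20:s[1]+20],None,fx=8,fy=8,interpolation=cv2.INTER_CUBIC)
cv2.imwrite("pics/post.png",np.hstack([a,b])); print(r,s)
E
```

```text
scene (array([ 523.5, -101.2,   86.5]), array([0.176]))
top (array([ 520. , -106.2,   84.9]), array([0.083]))Traceback (most recent call last):
  File "<stdin>", line 2, in <module>
  File "h.py", line 52, in caddy
    v=fit(M,x0); print("both",v); return v[0]
  File "h.py", line 44, in fit
    r=minimize(cost,x0,method="Nelder-Mead",options=dict(initial_simplex=s,xatol=.05,fatol=1e-4))
    res = _minimize_neldermead(fun, x0, args, callback, bounds=bounds,
                               **options)
    fxcc = func(xcc)
    fx = function(np.copy(x), *(wrapper_args + args))
  File "h.py", line 37, in cost
    p.append(pix(c,[v[0]+a*np.cos(t)-b*np.sin(t),v[1]+a*np.sin(t)+b*np.cos(t),z])[::-1])
             ~~~^^^^^^^^^^^^^^^^^^^^^^^^^^^^^^^^^^^^^^^^^^^^^^^^^^^^^^^^^^^^^^^^^
  File "h.py", line 13, in pix
    m=camera_model(cam); A=np.array(m["attitude"],float)
ValueError: time passes only in moves, steps and waits
```

```bash
sed -i 's/^from scipy.spatial.*/&\nimport functools\n_cm=camera_model\ncamera_model=functools.lru_cache(None)(lambda c:_cm(c))/; s/(100,120,50),(125,255,255)/(98,110,25),(128,255,255)/' h.py
python3 - <<'E'
from h import *
v=caddy([519,-110,88],"a"); print(v)
t=np.radians(v[2]); d=np.array([np.cos(t),np.sin(t)])
seat=v[:2]+96*d; print("seat",seat)
for c in("top","scene"):
    print(c,[at(c,q["at"],24)[:2].round(1) for q in place_of(c,"post_mid")], [at(c,q["at"],24)[:2].round(1) for q in place_of(c,"clip_seat")])
def crop(c,P,w):
    im=cv2.imread(f"pics/a{c}.png"); m=blue(im[:,:,::-1].copy(),c,[v[0],v[1],30])
    cs,_=cv2.findContours(m,0,2)
    r=[int(a) for a in pix(c,P)]; k=8 if w<40 else 5
    if w>=40: cv2.drawContours(im,cs,-1,(0,255,255),1)
    o=cv2.resize(im[r[0]-w:r[0]+w,r[1]-w:r[1]+w],None,fx=300/2/w,fy=300/2/w,interpolation=cv2.INTER_CUBIC)
    print(c,r,w,len(cs)); return o
cv2.imwrite("pics/chk.png",np.vstack([np.hstack([crop(c,[525,234,25],18) for c in("top","scene")]),np.hstack([crop(c,[520,-80,20],48) for c in("top","scene")])]))
E
```

```text
scene (array([ 525.3, -101.9,   83.1]), array([0.159]))
top (array([ 521.7, -104. ,   84.1]), array([0.077]))
both (array([ 518.9, -105.6,   82.3]), array([0.167, 0.08 ]))
[ 518.9 -105.6   82.3]
seat [531.7626738  -10.46561283]
top [array([425.5, 249.9]), array([562.4, 345.2]), array([526.6, 238.9]), array([673. , 216.9])] [array([526.5,  -5.2])]
scene [array([542.7, 231.9]), array([565.5, 345.3]), array([414.8, 248. ]), array([646.1, 212.8])] [array([539.1, -22. ])]
top [203, 206] 18 1
scene [178, 230] 18 1
top [203, 304] 48 1
scene [223, 281] 48 1
```

View pics/chk.png

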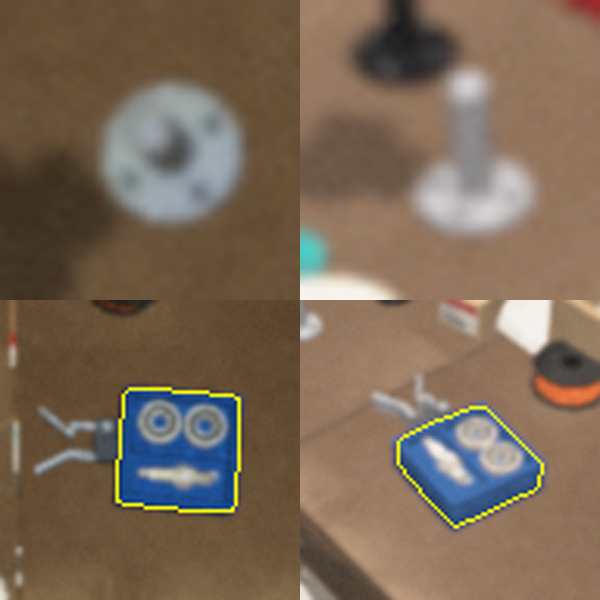

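```bash
python3 - <<'E'
s=open('h.py').read()
s=s.replace("    hsv=cv2","    K=4; im=cv2.resize(im,None,fx=K,fy=K,interpolation=cv2.INTER_CUBIC)\n    hsv=cv2").replace("(int(r[1]),int(r[0])),50","(int(r[1]*4+1.5),int(r[0]*4+1.5)),200")
s=s.replace("[::-1])\n            h=cv2.convexHull(np.array(p,np.float32))","[::-1])\n            h=cv2.convexHull(np.array(p,np.float32)*4+1.5)")
s=s.replace("out.append((np.sum((o>0)^(m>0)))/np.sum(m>0))","out.append((np.sum((o>0)^(m>0)))/np.sum(m>0)); ars[c]=np.sum(o>0)/np.sum(m>0)").replace("    S=8","    ars={}").replace("np.round(cost(r.x,True),3)","np.round(cost(r.x,True),3),ars")
open('h.py','w').write(s)
E
python3 - <<'E'
from h import *
v=caddy([519,-108,86]); 
t=np.radians(v[2]); d=np.array([np.cos(t),np.sin(t)])
print("seat",v[:2]+96*d)
for c in("top","scene"):
    im=cv2.imread(f"pics/a{c}.png"); r=[int(a) for a in pix(c,[527,230,6])]
    im=im[r[0]-16:r[0]+17,r[1]-16:r[1]+17]; im=cv2.resize(im,None,fx=4,fy=4,interpolation=cv2.INTER_CUBIC)
    hsv=cv2.cvtColor(im,cv2.COLOR_BGR2HSV); m=cv2.inRange(hsv,(0,0,120),(180,60,255)) if c=="scene" else cv2.inRange(hsv,(80,10,90),(120,90,255))
    n,l,s,_=cv2.connectedComponentsWithStats(m); k=1+np.argmax(s[1:,4]); p=np.argwhere(l==k)
    if c=="scene": print("cols",s[k])
    (x,y),ax,a=cv2.fitEllipse(cv2.convexHull(p[:,::-1].astype(np.int32))); print(c,ax,s[k])
    rc=[r[0]-16+(y-1.5)/4,r[1]-16+(x-1.5)/4]; print(rc,at(c,rc,6))
# scene by hand
print(at("scene",[183.4,233],6), at("top",[203.2,208.6],6))
E
```

```text
scene (array([ 520. , -104.9,   77.7]), array([0.135]), {'scene': np.float64(1.134071340713407)})
top (array([ 521.5, -104.6,   83.3]), array([0.06]), {'top': np.float64(1.0595793892148884)})
both (array([ 520.8, -104.5,   82.6]), array([0.14, 0.06]), {'scene': np.float64(1.1395796566661318), 'top': np.float64(1.0595793892148884)})
seat [533.16437727  -9.29956841]
top (58.181785583496094, 61.02462387084961) [  36   37   62   60 2496]
[203.38597679138184, 208.4289493560791] [528.1204257  231.79255126   6.        ]
cols [  36    7   62   84 2917]
scene (70.10343170166016, 83.16851043701172) [  36    7   62   84 2917]
[178.18412971496582, 231.9405460357666] [542.34847811 253.68045579   6.        ]
[526.33599989 223.10221816   6.        ] [528.72237567 231.23237053   6.        ]
```

The top crop shows the steel post's flange centre at (203,208), about (528,232); the caddy is at about (521,-105), yaw about 84°. I'll lower the open gripper behind the caddy and push with both fingers on its back face.

apply_moves:
  targets: "0 0 0.14 -3.2 3.7 0 8.5; 0 0 0.28 -6.4 7.4 0 8.5; 0 0 0.42 -9.6 11.1 0 8.5; 0 0 0.56 -12.8 14.8 0 8.5; 0 0 0.7 -16 18.5 0 8.5"

```text
time: 2.1
tool_pos: [282.2, 383.9, 231.4]
tcp_rot: [-180.0, -0.0, 36.3]
ft_force: [1.0, -0.7, 0.3]
finger_gap: 85.1
```

apply_moves:
  targets: "0 0 0.13 0 4.8 0 8.5; 0 0 0.26 0 9.6 0 8.5; 0 0 0.39 0 14.4 0 8.5; 0 0 0.52 0 19.2 0 8.5; 0 0 0.65 0 24 0 8.5"

```text
time: 2.6
tool_pos: [425.4, 190.9, 231.7]
tcp_rot: [-180.0, -0.1, -1.0]
ft_force: [1.2, -0.2, -0.0]
finger_gap: 84.7
```

apply_moves:
  targets: "0 0 0 1.1 4.4 0 8.5; 0 0 0 2.2 8.8 0 8.5; 0 0 0 3.3 13.2 0 8.5; 0 0 0 4.4 17.6 0 8.5; 0 0 0 5.5 22 0 8.5"

```text
time: 3.1
tool_pos: [477.0, -29.9, 231.7]
tcp_rot: [180.0, -0.1, -0.7]
ft_force: [1.6, -0.5, -0.6]
finger_gap: 84.8
```

apply_moves:
  targets: "0 0 0 1 4 0 8.5; 0 0 0 2 8 2 8.5; 0 0 0 3 12 5 8.5; 0 0 0 4 16 8 8.5; 0 0 0 4.6 19 10 8.5"

```text
time: 3.6
tool_pos: [520.0, -220.5, 129.3]
tcp_rot: [-180.0, 0.1, -0.7]
ft_force: [-0.1, 0.1, 0.6]
finger_gap: 85.0
```

apply_moves:
  targets: "0 0 0 0 0 4 8.5; 0 0 0 0 0 8 8.5; 0 0 0 0 0 11 8.5; 0 0 0 0 0 12 8.5; 0 0 0 0 0 12 8.5"

```text
time: 4.1
tool_pos: [519.3, -217.8, 9.8]
tcp_rot: [-179.9, 0.2, -0.7]
ft_force: [-0.1, 0.7, 0.9]
finger_gap: 85.0
```

Run:
```python
from h import *
for c in("top","scene"):
    snap(c,"b"+c)
ims=[]
for c in("top","scene"):
    im=cv2.imread(f"pics/b{c}.png"); r=[int(a) for a in pix(c,[521,-120,20])]
    ims.append(cv2.resize(im[r[0]-55:r[0]+55,r[1]-55:r[1]+55],(396,396),interpolation=cv2.INTER_CUBIC)); print(r)
cv2.imwrite("pics/b.png",np.hstack(ims)); print(sense())
```

```text
[202, 316]
[229, 289]
{'time': 4.2, 'joint_pos': array([-2.79673079e+01,  1.44513043e+01,  1.01514969e+02, -3.66795299e-04,
        6.39036109e+01, -2.72893148e+01]), 'qd': array([-0.07303102, -1.11779864, -0.85030212,  0.07071496, -0.17239205,
       -0.12173197]), 'joint_efforts': array([-4.66012792e-02, -5.38287592e+01, -4.09785855e+01, -5.28280187e-03,
        6.49514096e-02,  1.08288343e-04]), 'tool_pos': array([ 521.7057391 , -219.04650849,   13.03928787]), 'tcp_rot': array([ 1.79940051e+02, -1.15483271e-01, -6.77771732e-01]), 'ft_force': array([-0.43766175, -0.09148831,  0.33235633]), 'wrist_torque': array([ 0.01210385,  0.03441015, -0.02583779]), 'finger_gap': 84.76784863788093}
```

View pics/b.png

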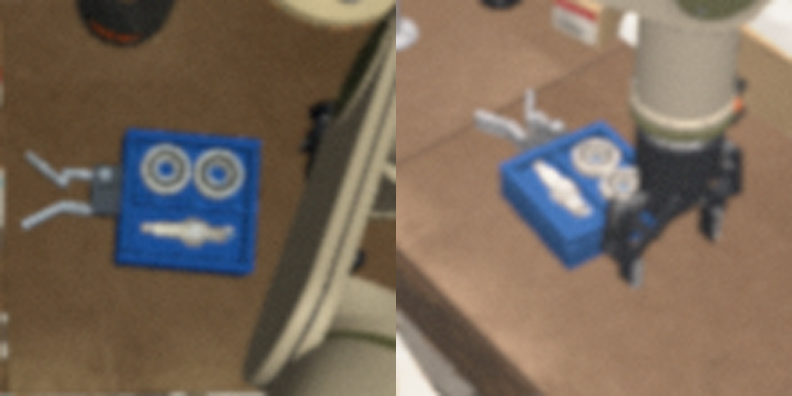

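The fingers stand behind the caddy's back face, clear of everything. Starting the push.

apply_moves:
  targets: "0 0 0 0 -1.5 0 8.5; 0 0 0 0 -2.5 0 8.5; 0 0 0 0 -3.2 0 8.5; 0 0 0 0 -3.7 0 8.5; 0 0 0 0 -4.2 0 8.5"

```text
time: 4.7
tool_pos: [521.8, -176.7, 12.0]
tcp_rot: [179.9, -0.1, -0.7]
ft_force: [2.4, -4.7, -0.7]
finger_gap: 84.9
```

apply_moves:
  targets: "0 0 0 0 -0.5 0 8.5; 0 0 0 0 -1 0 8.5; 0 0 0 0 -1.5 0 8.5; 0 0 0 0 -2 0 8.5; 0 0 0 0 -2.5 0 8.5"

```text
time: 5.2
tool_pos: [521.9, -152.5, 12.0]
tcp_rot: [179.9, -0.1, -0.7]
ft_force: [-0.3, -6.6, 1.8]
finger_gap: 84.7
```

apply_moves:
  targets: "0 0 0 0 -0.5 0 8.5; 0 0 0 0 -1 0 8.5; 0 0 0 0 -1.5 0 8.5; 0 0 0 0 -2 0 8.5; 0 0 0 0 -2.5 0 8.5"

```text
time: 5.7
tool_pos: [522.2, -127.5, 12.0]
tcp_rot: [179.9, -0.1, -0.7]
ft_force: [-0.7, -6.4, 1.4]
finger_gap: 85.0
```

```bash
cat > look.py <<'E'
from h import *
import sys
n=sys.argv[1]; s=sense(); p=s["tool_pos"]; print(p.round(1),s["ft_force"].round(1),s["tcp_rot"].round(1))
for c in("top","scene"):
    snap(c,n+c)
    print(c,"seat",[(at(c,q["at"],24)[:2].round(1),round(q["confidence"],2)) for q in place_of(c,"clip_seat")],"caddy",[(at(c,q["at"],0)[:2].round(1),round(q["confidence"],2)) for q in place_of(c,"caddy")])
ims=[]
for c in("top","scene"):
    im=cv2.imread(f"pics/{n}{c}.png"); r=[int(a) for a in pix(c,[525,p[1]+130,20])]; r=[max(r[0],50),r[1]]
    ims.append(cv2.resize(im[r[0]-50:r[0]+50,r[1]-50:r[1]+50],(400,400),interpolation=cv2.INTER_CUBIC)); print(r)
cv2.imwrite(f"pics/{n}.png",np.hstack(ims))
E
python3 look.py c
```

```text
[ 522.2 -127.5   12. ] [-0.7 -6.4  1.4] [ 1.799e+02 -1.000e-01 -7.000e-01]
top seat [(array([512.5,  32.9]), 0.66)] caddy []
scene seat [(array([527. ,  36.3]), 0.81)] caddy [(array([522. , -59.2]), 0.92)]
[202, 278]
[210, 267]
```

View pics/c.png

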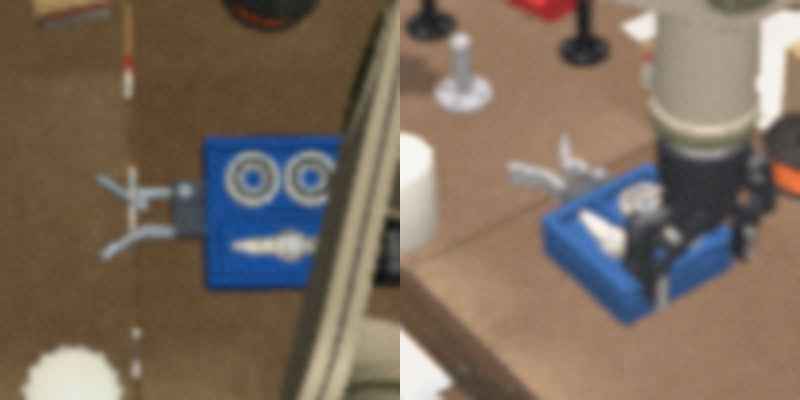

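Run:
```python
from h import *
f=lambda x,y:[152+y/4,228+x/4]
for n,(x,y),z in[("base",(188,210),42),("tips a",(100,178),42),("tips b",(105,258),42),("fl",(205,137),43),("fr",(207,287),43),("seat arms a",(150,190),42),("b",(150,237),42)]: print(n,at("top",f(x,y),z)[:2].round(1))
g=lambda x,y:[160+y/4,217+(x-400)/4]
for n,(x,y),z in[("tips a",(512,170),42),("tips b",(565,140),42),("caddy fl",(625,268),43),("caddy front left",(547,228),43),("front right",(655,170),43),("post top",(461,40),70),("flange",(463,92),6)]: print(n,at("scene",g(x,y),z)[:2].round(1))
print(at("top",[203.4,208.4],6))
```

```text
base [514.4  16.4]
tips a [541.6  85.4]
tips b [477.8  82.9]
fl [572.6   1.1]
fr [453.1   3.6]
seat arms a [531.1  46. ]
b [493.6  47.1]
tips a [471.6  65. ]
tips b [534.  69.]
caddy fl [470.6 -96.3]
caddy front left [449.4 -16.6]
front right [570.2 -15.4]
post top [527.6 223.5]
flange [527.  225.8]
[528.07624008 231.88731812   6.        ]
```

The caddy is now square to the gripper (heading about 89°) but its clip line runs about 13 mm short of the post in x. I'll back off, re-centre behind it and push along a heading of about 87°.

apply_moves:
  targets: "0 0 0 0 1 0 8.5; 0 0 0 0 2.5 0 8.5; 0 0 0.025 -0.8 2.5 0 8.5; 0 0 0.045 -1.5 2.5 0 8.5; 0 0 0.045 -1.5 2.5 0 8.5"

```text
time: 6.5
tool_pos: [504.6, -151.1, 10.6]
tcp_rot: [-180.0, 0.1, -3.4]
ft_force: [-0.2, 0.8, 0.2]
finger_gap: 85.2
```

apply_moves:
  targets: "0 0 0 0 -1 0 8.5; 0 0 0 0 -2 0 8.5; 0 0 0 0 -2.5 0 8.5; 0 0 0 0 -3 0 8.5; 0 0 0 0 -3.5 0 8.5"

```text
time: 7.0
tool_pos: [508.4, -116.1, 11.4]
tcp_rot: [179.9, -0.0, -3.2]
ft_force: [0.3, -4.8, -0.3]
finger_gap: 85.1
```

apply_moves:
  targets: "0 0 0 0 -0.5 0 8.5; 0 0 0 0 -1 0 8.5; 0 0 0 0 -1.5 0 8.5; 0 0 0 0 -2 0 8.5; 0 0 0 0 -2.5 0 8.5"

```text
time: 7.5
tool_pos: [509.8, -91.1, 11.4]
tcp_rot: [180.0, -0.0, -3.3]
ft_force: [0.3, -5.7, -0.9]
finger_gap: 84.6
```

apply_moves:
  targets: "0 0 0 0 -0.5 0 8.5; 0 0 0 0 -1 0 8.5; 0 0 0 0 -1.5 0 8.5; 0 0 0 0 -2 0 8.5; 0 0 0 0 -2.5 0 8.5"

```text
time: 8.0
tool_pos: [511.2, -66.2, 11.3]
tcp_rot: [180.0, -0.0, -3.3]
ft_force: [-0.5, -4.7, -1.3]
finger_gap: 84.8
```

```bash
python3 look.py d
```

```text
[511.2 -66.2  11.3] [-0.5 -4.7 -1.3] [180.   -0.   -3.3]
top seat [(array([523.7,  96.6]), 0.64)] caddy [(array([521.6,  -2.1]), 0.96), (array([717.6, 330.9]), 0.71)]
scene seat [(array([ 656.4, -399.6]), 0.72), (array([522., 103.]), 0.61)] caddy [(array([518.8, -11. ]), 0.89)]
[202, 259]
[201, 257]
```

View pics/d.png

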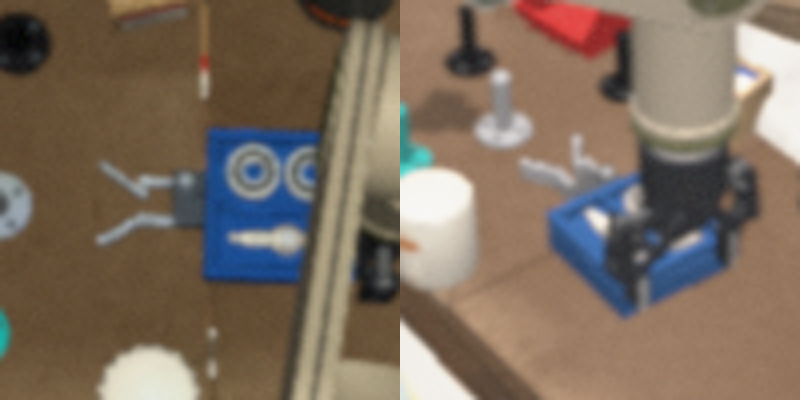

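Run:
```python
from h import *
f=lambda x,y:[152+y/4,209+x/4]
for n,(x,y),z in[("base",(188,198),42),("tips a",(101,163),42),("tips b",(99,241),42),("fl",(209,129),43),("fr",(204,281),43),("a",(150,182),42),("b",(150,219),42)]: print(n,at("top",f(x,y),z)[:2].round(1))
```

```text
base [525.3  76.3]
tips a [555.1 144.8]
tips b [492.7 147.2]
fl [580.5  58.2]
fr [459.2  65.3]
a [538.9 106.1]
b [509.2 106.7]
```

The clip line now passes within about 2 mm of the post, with about 130 mm to go. Continuing straight.

apply_moves:
  targets: "0 0 0 0 -0.5 0 8.5; 0 0 0 0 -1 0 8.5; 0 0 0 0 -1.5 0 8.5; 0 0 0 0 -2 0 8.5; 0 0 0 0 -2.5 0 8.5"

```text
time: 8.8
tool_pos: [512.6, -41.1, 11.3]
tcp_rot: [180.0, 0.0, -3.3]
ft_force: [-0.1, -4.6, -0.4]
finger_gap: 85.0
```

apply_moves:
  targets: "0 0 0 0 -0.5 0 8.5; 0 0 0 0 -1 0 8.5; 0 0 0 0 -1.5 0 8.5; 0 0 0 0 -2 0 8.5; 0 0 0 0 -2.5 0 8.5"

```text
time: 9.3
tool_pos: [514.0, -16.1, 11.3]
tcp_rot: [180.0, 0.0, -3.3]
ft_force: [-0.7, -5.3, -1.1]
finger_gap: 85.3
```

apply_moves:
  targets: "0 0 0 0 -0.5 0 8.5; 0 0 0 0 -1 0 8.5; 0 0 0 0 -1.5 0 8.5; 0 0 0 0 -2 0 8.5; 0 0 0 0 -2.5 0 8.5"

```text
time: 9.8
tool_pos: [515.4, 8.8, 11.3]
tcp_rot: [180.0, 0.0, -3.3]
ft_force: [-0.2, -4.5, -1.4]
finger_gap: 85.1
```

```bash
python3 look.py e
```

```text
[515.4   8.8  11.3] [-0.2 -4.5 -1.4] [180.    0.   -3.3]
top seat [(array([528.9, 167.7]), 0.95)] caddy [(array([520.5,  78.3]), 0.78)]
scene seat [(array([531.5, 175.6]), 0.88)] caddy [(array([539.1,  74.2]), 0.6), (array([533.8, 261.2]), 0.39)]
[203, 236]
[191, 245]
```

View pics/e.png

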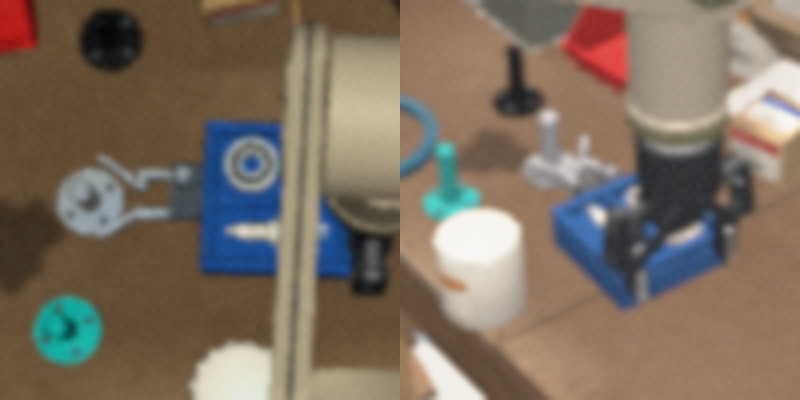

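The mouth straddles the post, with filter, box and turquoise post clear. About 52 mm is left, so I continue in small steps watching the force.

apply_moves:
  targets: "0 0 0 0 -0.5 0 8.5; 0 0 0 0 -1 0 8.5; 0 0 0 0 -1.5 0 8.5; 0 0 0 0 -2 0 8.5; 0 0 0 0 -2.5 0 8.5"

```text
time: 10.6
tool_pos: [516.9, 33.0, 11.4]
tcp_rot: [179.9, -0.0, -3.3]
ft_force: [-0.4, -5.5, 0.5]
finger_gap: 85.2
```

apply_moves:
  targets: "0 0 0 0 -0.2 0 8.5; 0 0 0 0 -0.4 0 8.5; 0 0 0 0 -0.6 0 8.5; 0 0 0 0 -0.8 0 8.5; 0 0 0 0 -1 0 8.5"

```text
time: 11.1
tool_pos: [517.5, 42.8, 11.4]
tcp_rot: [179.9, -0.0, -3.3]
ft_force: [-0.7, -6.9, 0.3]
finger_gap: 84.9
```

apply_moves:
  targets: "0 0 0 0 -0.1 0 8.5; 0 0 0 0 -0.2 0 8.5; 0 0 0 0 -0.3 0 8.5; 0 0 0 0 -0.4 0 8.5; 0 0 0 0 -0.5 0 8.5"

```text
time: 11.6
tool_pos: [517.6, 45.0, 11.4]
tcp_rot: [179.7, 0.0, -3.3]
ft_force: [-3.6, -24.1, 2.7]
finger_gap: 84.7
```

```bash
sed -i 's/p\[1\]+130/p[1]+165/; s/-50:r/-30:r/g; s/+50\]/+30]/g; s/\[max.*\]$/r/; s/r=\[max(r\[0\],50),r\[1\]\]/pass/' look.py; python3 look.py f
```

```text
[517.6  45.   11.4] [ -3.6 -24.1   2.7] [179.7   0.   -3.3]
top seat [(array([533.2, 213.4]), 0.71)] caddy [(array([523.1, 118.7]), 0.56)]
scene seat [(array([532. , 193.6]), 0.75)] caddy [(array([527. , 109.1]), 0.55), (array([720.1, -67. ]), 0.54)]
[203, 214]
[182, 234]
```

View pics/f.png

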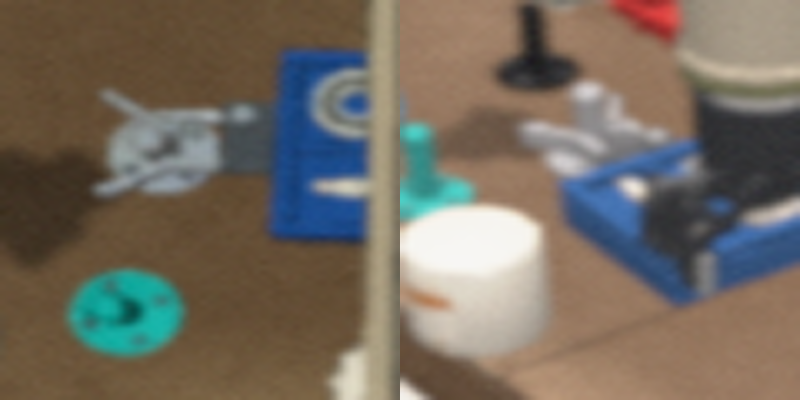

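The post is at the throat, jaw partly open: front of caddy about 52 mm from the post axis, where home is 36. Not home yet, so I press on.

apply_moves:
  targets: "0 0 0 0 -0.1 0 8.5; 0 0 0 0 -0.2 0 8.5; 0 0 0 0 -0.3 0 8.5; 0 0 0 0 -0.3 0 8.5; 0 0 0 0 -0.3 0 8.5"

```text
time: 12.4
tool_pos: [517.3, 49.2, 11.3]
tcp_rot: [179.8, 0.1, -3.2]
ft_force: [-3.6, -13.4, 3.5]
finger_gap: 84.8
```

apply_moves:
  targets: "0 0 0 0 -0.1 0 8.5; 0 0 0 0 -0.2 0 8.5; 0 0 0 0 -0.3 0 8.5; 0 0 0 0 -0.4 0 8.5; 0 0 0 0 -0.4 0 8.5"

```text
time: 12.9
tool_pos: [517.4, 53.6, 11.3]
tcp_rot: [179.8, 0.1, -3.2]
ft_force: [-4.1, -12.1, 5.5]
finger_gap: 84.7
```

apply_moves:
  targets: "0 0 0 0 -0.1 0 8.5; 0 0 0 0 -0.2 0 8.5; 0 0 0 0 -0.3 0 8.5; 0 0 0 0 -0.3 0 8.5; 0 0 0 0 -0.3 0 8.5"

```text
time: 13.4
tool_pos: [517.6, 56.9, 11.3]
tcp_rot: [179.9, 0.1, -3.2]
ft_force: [-3.6, -11.3, 4.6]
finger_gap: 85.3
```

apply_moves:
  targets: "0 0 0 0 -0.1 0 8.5; 0 0 0 0 -0.2 0 8.5; 0 0 0 0 -0.3 0 8.5; 0 0 0 0 -0.3 0 8.5; 0 0 0 0 -0.3 0 8.5"

```text
time: 13.9
tool_pos: [517.9, 60.2, 11.3]
tcp_rot: [179.9, 0.1, -3.2]
ft_force: [-3.9, -8.6, 3.3]
finger_gap: 85.0
```

apply_moves:
  targets: "0 0 0 0 -0.1 0 8.5; 0 0 0 0 -0.2 0 8.5; 0 0 0 0 -0.3 0 8.5; 0 0 0 0 -0.3 0 8.5; 0 0 0 0 -0.3 0 8.5"

```text
time: 14.4
tool_pos: [518.1, 63.4, 11.3]
tcp_rot: [179.9, 0.1, -3.2]
ft_force: [-2.7, -7.5, 4.3]
finger_gap: 84.9
```

apply_moves:
  targets: "0 0 0 0 -0.1 0 8.5; 0 0 0 0 -0.2 0 8.5; 0 0 0 0 -0.2 0 8.5; 0 0 0 0 -0.2 0 8.5; 0 0 0 0 -0.2 0 8.5"

```text
time: 14.9
tool_pos: [518.2, 65.4, 11.3]
tcp_rot: [179.9, 0.1, -3.2]
ft_force: [-3.6, -7.8, 3.7]
finger_gap: 84.9
```

```bash
python3 look.py g
```

```text
[518.2  65.4  11.3] [-3.6 -7.8  3.7] [ 1.799e+02  1.000e-01 -3.200e+00]
top seat [(array([533.3, 233.1]), 0.86)] caddy [(array([514.7, 131.3]), 0.7)]
scene seat [(array([523.8, 232.1]), 0.9)] caddy [(array([531.1, 126.2]), 0.62)]
[203, 208]
[179, 231]
```

View pics/g.png

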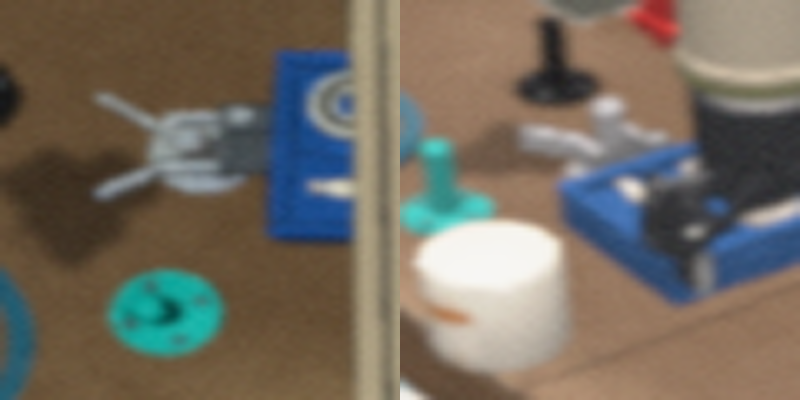

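Jaws look closed behind the post, but no end stop has been felt. I continue gently until firm.

apply_moves:
  targets: "0 0 0 0 -0.1 0 8.5; 0 0 0 0 -0.1 0 8.5; 0 0 0 0 -0.2 0 8.5; 0 0 0 0 -0.2 0 8.5; 0 0 0 0 -0.2 0 8.5"

```text
time: 15.7
tool_pos: [518.2, 67.1, 11.3]
tcp_rot: [179.9, 0.1, -3.2]
ft_force: [-2.7, -10.0, 3.6]
finger_gap: 85.1
```

apply_moves:
  targets: "0 0 0 0 -0.1 0 8.5; 0 0 0 0 -0.1 0 8.5; 0 0 0 0 -0.2 0 8.5; 0 0 0 0 -0.2 0 8.5; 0 0 0 0 -0.2 0 8.5"

```text
time: 16.2
tool_pos: [518.2, 67.3, 11.3]
tcp_rot: [179.7, 0.1, -3.2]
ft_force: [-4.3, -19.2, 7.0]
finger_gap: 84.9
```

apply_moves:
  targets: "0 0 0 0 -0.1 0 8.5; 0 0 0 0 -0.1 0 8.5; 0 0 0 0 -0.2 0 8.5; 0 0 0 0 -0.2 0 8.5; 0 0 0 0 -0.2 0 8.5"

```text
time: 16.7
tool_pos: [518.1, 67.5, 11.3]
tcp_rot: [179.5, 0.1, -3.2]
ft_force: [-6.1, -28.4, 6.5]
finger_gap: 84.8
```

Firm stop: 9 N more for 0.2 mm. Backing off, rising and swinging clear of the view.

apply_moves:
  targets: "0 0 0 0 0.4 0 8.5; 0 0 0 0 1 0 8.5; 0 0 0 0 2 0 8.5; 0 0 0 0 4 0 8.5; 0 0 0 0 7 0 8.5"

```text
time: 17.2
tool_pos: [515.2, 2.6, 11.4]
tcp_rot: [-180.0, -0.0, -3.2]
ft_force: [0.1, 0.3, 0.5]
finger_gap: 85.0
```

apply_moves:
  targets: "0 0 0 0 1 -3 8.5; 0 0 0 0 3 -8 8.5; 0 0 0 0 6 -12 8.5; 0 0 0 0 10 -15 8.5; 0 0 0 0 14 -15 8.5"

```text
time: 17.7
tool_pos: [510.1, -139.4, 167.4]
tcp_rot: [179.9, -0.5, -3.2]
ft_force: [0.2, -0.4, 0.3]
finger_gap: 85.3
```

Run:
```python
from h import *
s=sense(); print(s["time"],s["tool_pos"].round(1),s["ft_force"].round(1))
ims=[]
for c in("top","scene"):
    im=snap(c,"h"+c)[:,:,::-1]; r=[int(a) for a in pix(c,[525,190,20])]; print(r)
    print(c,"seat",[(at(c,q["at"],24)[:2].round(1),round(q["confidence"],2)) for q in place_of(c,"clip_seat")],
      [(n,[at(c,q["at"],0)[:2].round(0).tolist() for q in place_of(c,n)[:2]]) for n in("oil_filter_a","part_box_d","belt_coil_b","trimmer_spool")])
    ims.append(cv2.resize(im[r[0]-35:r[0]+35,r[1]-35:r[1]+35],(400,400),interpolation=cv2.INTER_CUBIC))
cv2.imwrite("pics/h.png",np.hstack(ims))
caddy([522,136,87])
```

```text
17.7 [ 510.1 -139.4  167.4] [ 0.2 -0.4  0.3]
[203, 220]
top seat [(array([517.7, 234.4]), 0.57), (array([ 662.7, -375.5]), 0.31)] [('oil_filter_a', [[381.0, 115.0], [682.0, -382.0]]), ('part_box_d', []), ('belt_coil_b', []), ('trimmer_spool', [[708.0, -59.0]])]
[184, 237]
scene seat [(array([535.3, 232.8]), 0.64), (array([369.5, 325.2]), 0.51)] [('oil_filter_a', [[369.0, 97.0], [677.0, -376.0]]), ('part_box_d', [[705.0, 106.0]]), ('belt_coil_b', [[383.0, 354.0]]), ('trimmer_spool', [[713.0, -77.0]])]
scene (array([529.3, 140. ,  82.3]), array([0.156]), {'scene': np.float64(1.1546922371853627)})
top (array([526.8, 138.9,  87.7]), array([0.042]), {'top': np.float64(1.041974876351381)})
both (array([528.4, 138.5,  86.6]), array([0.165, 0.044]), {'scene': np.float64(1.165127265035606), 'top': np.float64(1.0423250317328314)})
```

View pics/h.png

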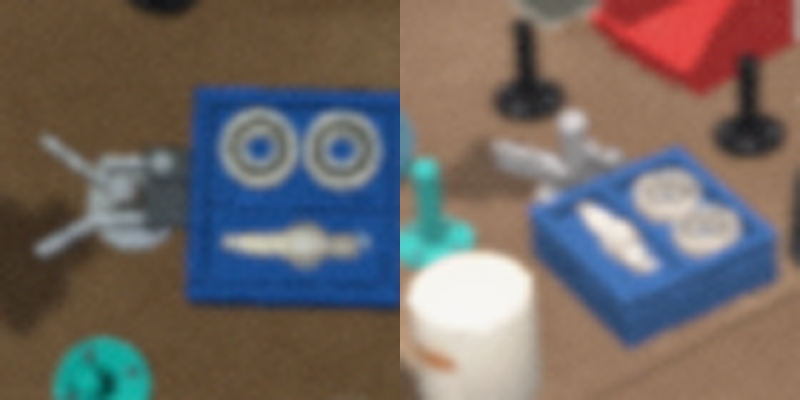

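The jaw tips span about 60 mm and lie symmetric about the caddy's axis, as they did before contact, so the jaw is shut. The post stands in the seat and the bystanders stand where they were. Handing in.

```bash
python3 -c "
from bench import *
print(hand_in(), sense()['time'])"
```

```text
the job is handed in; nothing more can be done
the job is handed in; nothing more can be done
```

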